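Put the hairspray away in the cupboard door

ROBOT

A 6-joint arm with a two-finger parallel gripper is mounted at the origin on the work surface. World frame = base frame: x ahead of the robot, y to its left, z up, the work surface at z = 0. Lengths are in mm, angles in rad, forces in N, time in s.
With the tool pointing down it reaches from about 275 to 1000 mm from the base axis. Payload 8.4 kg.
Tool frame: the origin (TCP) lies between the finger pads; the fingertips stand 19 mm ahead of it and the grasp point (between the pads) is the TCP; z points along the fingers, y is the direction in which the jaws open and shut (so a half turn about z gives the same grasp; the last joint's range is limited). The gripper opens to 85 mm and grips with 20 to 120 N. Pads are 22 mm wide; open, the fingers measure 114 mm over their backs; the gripper's body (76 mm by 85 mm) begins 54 mm behind the grasp point. The pads swing forward as they close: fully open they stand 13 mm farther back than shut.
Start: joints at [1.291, 0.353, 1.633, -0, 1.155, -0.002], TCP at [171.399, 601.041, 224.681] pointing down, gripper open.
Joint ranges: [-2.63, 2.63], [-0.92, 2.1], [0.06, 2.66], [-1.3, 4.44], [0, 2.69], [-3.02, 3.02]. Speed limits (rad/s): [2.22, 2.22, 2.79, 3.14, 3.14, 3.14].

INTERFACE

Orientations are given as a rotation vector (axis times angle).
In Python, from station import manip gives the robot as it stands.
- The arm moves only by the tool carry_out, never from a script. Its arguments are lists of equal length, an entry for each row: "travel": the shift along the tool's x, y, z in cm, a list of three; "rotation": the turn, a rotation vector about the tool's x, y, z in rad, a list of three. A call has 1 to 5 rows; each row shifts and turns the pose as measured when the row begins, along the tool's axes as they then stand; what a row does not reach is not made up. A row lasts 1/8 s, in which the tool goes at most 62.5 mm and 10.7 degrees, less where a joint would pass 70% of its speed; a pose out of reach is approached as far as the arm can. A call with a gripper value outside its range is refused whole. "gripper" is the finger opening in cm, from 0 to 8.54, set as the call begins (left out, the last holds). The fingers move at their own pace and stop on an object; "newtons" is the grip in N (left out, the last holds). Time passes only in rows, so rows that do not move let the fingers close. It gives the time, the measured TCP pose, the force and the opening at its end, in the units of the state.
- manip.sense(): the state, without advancing time (a new reading comes with each control period).
- manip.capture(name): name is "side" or "top" or "wrist"; returns a dict with "color" (400x640x3 uint8, red, green, blue), "range_z" (400x640 float32, mm along the optical axis (not along the pixel's ray), 0 where there is no reading), "fx", "fy", "cx", "cy" (pixels), "view" (4x4, takes a point from world to camera coordinates). Camera axes: x right, y down, z forward; pixel columns grow to the right and rows downward; lengths in mm; the calibration is good to about 2 mm. A picture is of the moment at which its call begins.
- manip.close_job(): hands the job in, once; it reports no verdict.
Trained networks look in the newest picture that a camera, given by its name, has taken for a name from the list of things; names that differ only in an ending like _2 or _b are one class to them, and where a whole thing is asked for, a point or a joint stands for the part that bears it (a point fixed in the world has none). Each returns a list of dicts, best first, with "p" (0 to 1); they miss things now and then, are a little off and sometimes report something else, mostly with a low value. They report only what shows in the picture. A call takes as long as a camera call. They do not tell look-alikes from the thing itself.
- manip.cut_out(label, camera): "region" (400x640 bool, what is visible of it).
- manip.landmark_of(label, camera): "position" ([x, y, z] in mm, in the coordinates of the camera as it stood for that picture, good to about 4 mm: a listed point, or the origin of a listed thing).
The state is a dict: "time_s": time; "q": joint angles; "qvel": joint speeds; "joint_torque": joint torques, N m; "ee_pos": TCP position; "eef_rot": TCP orientation; "force": force on the tool from outside, world axes, zero at the start; "moment": the same for the moment, N m; "grip_width": finger opening in mm.
Only numpy, scipy, OpenCV 4.12 (cv2) and the standard library are available. Lean on these libraries where they do the work, as an engineer would, in place of code of your own. Each camera call takes 0.05 s, during which the arm holds its last target. There are 200 camera calls.

TASK

Pull the small cupboard's door wide open past its roller catch, stand the tall slim spray can upright in the rack on the inside of the door, and then push the door shut until the catch snaps and holds it. Do not slam the door or lean on it once it is home, do not knock the can over, and leave everything else where it stands.

Things in the scene. Friction and masses are not known exactly. Their poses are not given: they have to be found in the camera images.
- cupboard: Cream table cupboard, fixed to the table: 160 mm deep, 220 mm wide, 200 mm tall, hollow, 12 mm walls. Origin at the centre of its underside; x axis from its front to its back, y along its width, z up. The front (towards -x of its frame) is covered by the door.
- door (a joint): Angle of the cupboard's door (rad), growing as it opens (clockwise seen from above) up to 1.75; clear of the catch it stays where it is left (friction 0.12 N m, damping 0.5 N m s/rad). It would be flush at 0, but it rests on a spring buffer whose depth is set by hand: shut and latched it reads anywhere from about 0 to 0.04, so the end of its travel must be felt.
- door_hinge (a point): Point on the vertical hinge axis, at the door's outer face on its edge nearest the robot, 100 mm above the table. Axes turn with the door: x through the door from outer to inner face, -y along the door from hinge to free edge, z up. The cream panel is 15 mm thick, 220 mm wide, 5 to 195 mm above the table; its flat outer face is at x = 0.
- door_handle (a point): Point on the door's handle, a vertical round steel bar 12 mm thick, 90 mm long (90 to 180 mm above the table), its axis 35 mm in front of the outer face and 190 mm from the hinge; the point is on the axis, 20 mm below the bar's top. Two thin stems 12 mm from the bar's ends join it to the door. Axes as door_hinge.
- rack_floor (a point): Centre of the floor of the black rack on the door's inner face: a square pocket 56 x 56 mm inside, walls 70 mm high above this floor, which is 16 mm above the table. It lies 46 mm along +x and 95 mm along -y of door_hinge, so it swings with the door and is inside the cupboard when that is shut. Axes as door_hinge.
- can_center (a point): Centre of the spray can (half-way up): straight round aluminium can with a black cap, 44 mm across (cap 41 mm), 165 mm tall, about 0.15 to 0.3 kg, standing on the table. z is its axis.
- buffer (a joint): How far (m) the door presses in its rubber-tipped spring buffer (10 N/mm; over 2.8 mm, some 20 N at the handle, overloads it; latched about 0.7 mm). Beside it under the top, 190 mm from the hinge, is the white sprung roller catch: closing, the door meets it 12 mm before home, needs some 10 N at the handle to pass, is drawn home over the last 3 mm and held with about 7 N; opening takes as much
- pump: pump bottle, white, wide round body 60 mm across and 75 mm tall with a thin neck, 125 mm tall in all; origin at the centre of its underside; leave alone
- jar: low white jar, 60 mm across, 60 mm tall, black lid; origin at the centre of its underside; leave alone
- comb: black tail comb lying flat, 190 mm long; origin under its middle; leave alone
- brush: hair brush lying flat; origin under it; leave alone
- curler_a: blue hair curler (tube) standing on end, 32 mm across, 60 mm tall; origin at the centre of its underside; leave alone
- curler_b: orange hair curler (tube) standing on end, 40 mm across, 60 mm tall; origin at the centre of its underside; leave alone
Not all that is in view belongs to the job. Of the things that look like the part that bears can_center, the largest one is meant.

How it is judged (in metres and radians):
On the way, in this order (a step that is already met when the one before it is completed fails the run):
1. the door has been pulled open past the catch (by more than 1 rad) (value of joint door above 1 rad), for 0.2 s.
2. the can stands upright in the rack of the open door, let go (value of joint door above 0.6 rad and horizontal distance between can_center and rack_floor below 0.02 m and z of can_center in the frame of rack_floor below 0.092 m and angle between can_center's own z axis and vertical below 0.25 rad and contact force between the fingers and can below 0.2 N), for 0.2 s.
3. the door has snapped shut: drawn on to its buffer (value of joint door below 0.07 rad and value of joint buffer above 0.0003 m), for 0.2 s.
At the end, for the whole second after the job is handed in: The door is shut (below 0.07 rad) and held on its buffer by the catch (buffer pressed in by over 0.3 mm), and the can stands in the door's rack at rest, upright within 0.25 rad, its centre within 20 mm of the rack's middle seen from above and no more than 92 mm above the rack's floor (all of step 3 and horizontal distance between can_center and rack_floor below 0.02 m and z of can_center in the frame of rack_floor below 0.092 m and angle between can_center's own z axis and vertical below 0.25 rad and linear speed of can below 0.02 m/s); the robot touches nothing.
It fails at once if the door is forced against its buffer (pressing it in by more than 2.8 mm) (value of joint buffer above 0.0028 m).
It fails at once if the door is slammed (closing faster than 2.5 rad/s) (velocity of joint door below -2.5 rad/s).
It fails at once if the can is tipped over (angle between can_center's own z axis and vertical above 0.8 rad).
It fails at once if another thing is shifted by more than 30 mm (distance of any of pump, jar, comb, brush, curler_a, curler_b from where it was at the start of the episode above 0.03 m).
It also fails if it takes over 72 s, if anything falls off the work surface, if the arm or the gripper's body presses on something with over 40 N, if the wrist force passes 120 N, or if a joint passes its speed limit or range.

## Working session

There is one attempt and no reset: what is moved stays moved. The work goes in short steps, Python scripts to look and compute and a tool call to move; the robot and the scene stay as the last step left them, time stands still between calls to the robot, and variables do not carry over. Pictures are saved under pics/ and viewed, about 8 in all and at most 12, crops included, and the job is handed in when it is done.

Besides the shell and the picture viewer there is one more tool, called after "Request:" as name(argument=value, ...) on one line, values as JSON. carry_out: Moves the arm, as the interface text tells. Its arguments: {"type":"object","properties":{"travel":{"type":"array"},"rotation":{"type":"array"},"gripper":{"type":"number"},"newtons":{"type":"number"}},"required":["travel","rotation"]}

```bash
mkdir -p pics; cat > h.py <<'E'
import numpy as np, cv2
from station import manip
from scipy.spatial.transform import Rotation as R
def marks(labels,cam):
    c=manip.capture(cam); V=np.linalg.inv(c["view"])
    for l in labels:
        for d in manip.landmark_of(l,cam)[:3]:
            p=np.array(d["position"]); w=(V@np.r_[p,1])[:3]
            print(cam,l,round(d["p"],2),w.round(0),"px",round(c["fx"]*p[0]/p[2]+c["cx"]),round(c["fy"]*p[1]/p[2]+c["cy"]))
    return c
def world(c,mask=None):
    z=c["range_z"]; v,u=np.nonzero((z>0)&(mask if mask is not None else True))
    zz=z[v,u]; P=np.c_[(u-c["cx"])/c["fx"]*zz,(v-c["cy"])/c["fy"]*zz,zz,np.ones(len(zz))]
    return (P@np.linalg.inv(c["view"]).T)[:,:3]
def save(c,n): cv2.imwrite("pics/"+n+".png",c["color"][:,:,::-1])
def st():
    s=manip.sense(); print({k:np.round(s[k],3).tolist() for k in ("time_s","q","ee_pos","eef_rot","force","grip_width")})
    return s
E
python3 - <<'E'
from h import *
L=["cupboard","door_hinge","door_handle","rack_floor","can_center","pump","jar","comb","brush","curler_a"]
s=st(); print(R.from_rotvec(s["eef_rot"]).as_matrix().round(2))
a=marks(L,"top"); b=marks(L,"side")
im=np.vstack([a["color"],b["color"]])[:,:,::-1]; cv2.imwrite("pics/a.png",cv2.resize(im,(480,600)))
save(a,"top"); save(b,"side")
for n,c in (("top",a),("side",b)):
    for l in("can_center",):
        for d in manip.cut_out(l,n):
            P=world(c,d["region"]); print(n,l,d["p"],len(P),np.percentile(P,[2,50,98],axis=0).round(0).tolist())
E
```

```text
{'time_s': 0.0, 'q': [1.291, 0.354, 1.634, 0.0, 1.155, -0.002], 'ee_pos': [171.271, 600.583, 223.963], 'eef_rot': [-0.435, -3.111, 0.002], 'force': [0.77, -0.421, -0.214], 'grip_width': 85.47}
[[-0.96  0.27 -0.  ]
 [ 0.27  0.96 -0.  ]
 [ 0.   -0.   -1.  ]]
top cupboard 0.8 [592. 191.  -1.] px 203 188
top cupboard 0.36 [ 672. -253.    4.] px 388 159
top door_hinge 0.39 [ 457. -268.    1.] px 393 250
top door_handle 0.95 [674.  66. 157.] px 241 141
top can_center 0.93 [ 577. -259.   82.] px 396 196
top can_center 0.79 [ 567. -360.   57.] px 439 203
top can_center 0.66 [ 540. -163.   57.] px 351 212
top pump 0.91 [ 462. -270.    1.] px 394 247
top jar 0.69 [ 670. -255.    3.] px 389 160
top jar 0.16 [ 384. -392.    2.] px 446 283
top comb 0.97 [ 381. -391.   -1.] px 446 284
top brush 0.72 [ 598. -446.    3.] px 470 192
top curler_a 0.79 [ 707. -355.   -0.] px 431 146
top curler_a 0.7 [ 737. -152.   -2.] px 347 132
side cupboard 0.74 [587. 195.  -1.] px 267 350
side cupboard 0.48 [ 669. -248.    5.] px 301 185
side door_hinge 0.63 [484.  98.  99.] px 335 289
side can_center 0.84 [ 563. -
[... 281 characters left out ...]
597. -444.    0.] px 346 147
side curler_a 0.64 [ 731. -151.    2.] px 265 206
side curler_a 0.62 [ 704. -350.    1.] px 301 160
top can_center 0.9 334 [[550.0, -374.0, 1.0], [562.0, -352.0, 101.0], [577.0, -345.0, 114.0]]
top can_center 0.72 618 [[552.0, -280.0, 5.0], [570.0, -253.0, 164.0], [591.0, -239.0, 168.0]]
top can_center 0.66 168 [[529.0, -175.0, 19.0], [541.0, -160.0, 111.0], [553.0, -147.0, 114.0]]
side can_center 0.79 915 [[551.0, -272.0, 19.0], [570.0, -241.0, 115.0], [592.0, -236.0, 168.0]]
side can_center 0.67 503 [[528.0, -168.0, 5.0], [539.0, -148.0, 70.0], [555.0, -144.0, 113.0]]
side can_center 0.66 300 [[549.0, -363.0, 9.0], [558.0, -346.0, 70.0], [570.0, -340.0, 113.0]]
```

View pics/top.png

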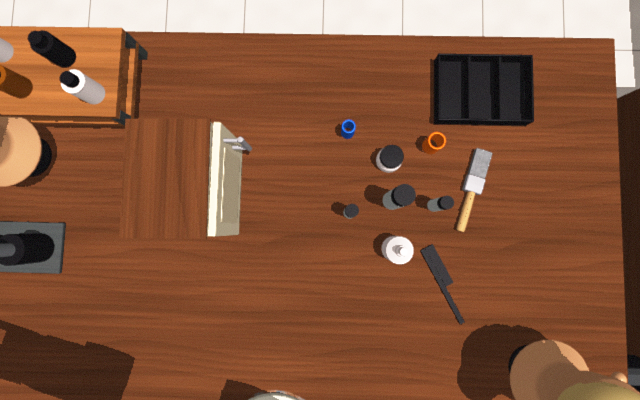

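View pics/side.png

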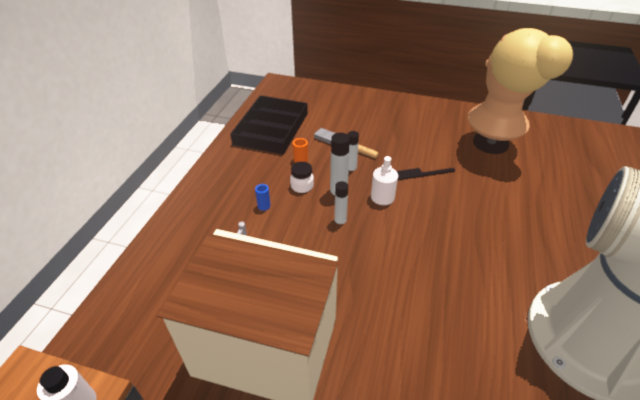

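The top view shows the cupboard at left (top at px 165,178), with its door facing right and the handle at (238,144). The can candidates are at (398,196), (440,204) and (350,211). The tallest is at (398,196), about 168 mm high and near world (573,-259). The side view agrees. Next I'll refine the door plane and the can.

```bash
python3 - <<'E'
from h import *
c=manip.capture("top"); P=world(c)
# door face and cupboard sides
m=(P[:,0]>480)&(P[:,0]<720)&(P[:,1]>70)&(P[:,1]<125)&(P[:,2]>20)&(P[:,2]<185)
Q=P[m]; print(len(Q))
for _ in range(4):
    A=np.c_[Q[:,0],np.ones(len(Q))]; k,b=np.linalg.lstsq(A,Q[:,1],rcond=None)[0]
    r=Q[:,1]-A@[k,b]; Q=Q[abs(r)<max(2.5*np.median(abs(r)),3)]
print("face y=%.4f x+%.1f"%(k,b),len(Q),"yaw",np.arctan(k), "xrange",np.percentile(Q[:,0],[1,99]))
T=P[(P[:,2]>188)&(P[:,2]<210)&(P[:,0]>440)&(P[:,0]<740)&(P[:,1]>60)&(P[:,1]<330)]
print(cv2.minAreaRect(T[:,:2].astype(np.float32)),np.median(T[:,2]))
H=P[(P[:,2]>165)&(P[:,0]>630)&(P[:,0]<720)&(P[:,1]>40)&(P[:,1]<85)]
print("handle top",len(H),np.percentile(H,[5,50,95],axis=0).round(1).tolist())
C=P[(P[:,2]>160)&(abs(P[:,0]-575)<40)&(abs(P[:,1]+258)<40)]
print("can top",cv2.minEnclosingCircle(C[:,:2].astype(np.float32)),np.median(C,axis=0))
E
```

```text
2088
face y=0.0025 x+96.6 1949 yaw 0.0024646513489194354 xrange [485.34971977 697.63679333]
((591.1937866210938, 189.04229736328125), (228.09498596191406, 183.75021362304688), 1.061104655265808) 201.83672986794625
handle top 68 [[667.7, 59.1, 168.2], [671.3, 67.2, 172.8], [676.3, 83.1, 181.1]]
can top ((573.4627075195312, -260.6097106933594), 21.667741775512695) [ 573.08522455 -260.31938738  166.02335429]
```

Request:
carry_out(travel=[[0, 0, -4], [0, 0, -4], [0, 0, 0], [0, 0, 0], [0, 0, 0]], rotation=[[0, 0, 0.18], [0, 0, 0.18], [0, 0, 0.18], [0, 0, 0.18], [0, 0, 0.18]], gripper=5, newtons=60)

```text
time_s: 1.88
ee_pos: [171.4, 601.0, 307.3]
eef_rot: [-1.781, -2.588, 0.0]
force: [-0.5, 0.1, 0.7]
grip_width: 50.2
```

Request:
carry_out(travel=[[0, 0, 0], [0, 0, 0], [-3.5, 3.3, 0], [-3.5, 3.3, 0], [-3.5, 3.3, 0]], rotation=[[0, 0, 0.18], [0, 0, 0.18], [0, 0, 0], [0, 0, 0], [0, 0, 0]])

```text
time_s: 2.5
ee_pos: [269.8, 494.7, 306.9]
eef_rot: [-2.227, -2.215, -0.001]
force: [-0.4, 0.8, -0.3]
grip_width: 50.0
```

Request:
carry_out(travel=[[-4, 3.8, 0], [-4, 3.8, 0], [-4, 3.8, 0], [-4, 3.8, 0], [-4, 3.8, 0]], rotation=[[0, 0, 0], [0, 0, 0], [0, 0, 0], [0, 0, 0], [0, 0, 0]])

```text
time_s: 3.12
ee_pos: [463.8, 287.3, 307.8]
eef_rot: [-2.225, -2.217, -0.005]
force: [1.3, 1.1, 0.1]
grip_width: 49.7
```

Request:
carry_out(travel=[[-4.5, 4.1, 0], [-4.5, 4.1, 0], [-4.5, 4.1, 0], [-4.5, 4.1, 0], [-3, 4, 0]], rotation=[[0, 0, 0], [0, 0, 0], [0, 0, 0], [0, 0, 0], [0, 0, 0]])

```text
time_s: 3.75
ee_pos: [672.2, 68.6, 308.7]
eef_rot: [2.227, 2.216, 0.01]
force: [0.2, 0.1, 0.7]
grip_width: 50.2
```

```bash
python3 - <<'E'
from h import *
s=st(); c=marks(["door_handle","door_hinge"],"wrist"); save(c,"w1")
c=marks(["door_handle","door_hinge"],"top")
c=marks(["door_handle","door_hinge"],"side")
E
```

```text
{'time_s': 3.75, 'q': [0.098, 0.369, 1.424, 0.004, 1.344, 0.102], 'ee_pos': [672.222, 68.638, 308.723], 'eef_rot': [2.227, 2.216, 0.01], 'force': [0.248, 0.085, 0.66], 'grip_width': 50.162}
wrist door_handle 0.69 [676.  69. 158.] px 324 191
top door_handle 0.6 [673.  69. 157.] px 240 142
top door_handle 0.33 [484.  99.  97.] px 228 235
top door_hinge 0.63 [484.  99.  97.] px 228 235
side door_handle 0.92 [669.  69. 163.] px 243 232
```

View pics/w1.png

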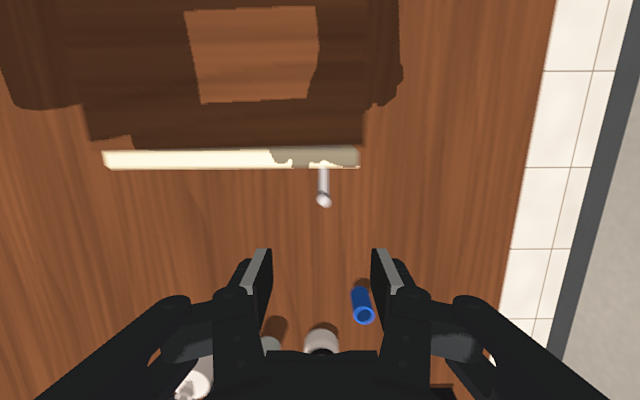

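The wrist view shows the handle bar top at px (323,202), centred between the fingers (265–375), so I'll descend on it.

Request:
carry_out(travel=[[-0.3, 0, 4], [0, 0, 4], [0, 0, 4], [0, 0, 2.8], [0, 0, 0]], rotation=[[0, 0, 0], [0, 0, 0], [0, 0, 0], [0, 0, 0], [0, 0, 0]])

```text
time_s: 4.82
ee_pos: [670.1, 74.1, 160.5]
eef_rot: [2.215, 2.223, 0.016]
force: [-0.6, 0.1, -0.2]
grip_width: 50.1
```

Request:
carry_out(travel=[[0, 0, 0], [0, 0, 0], [0, 0, 0], [0, 0, 0], [0, 0, 0]], rotation=[[0, 0, 0], [0, 0, 0], [0, 0, 0], [0, 0, 0], [0, 0, 0]], gripper=0.5, newtons=60)

```text
time_s: 5.45
ee_pos: [672.7, 74.9, 164.3]
eef_rot: [2.21, 2.221, 0.025]
force: [2.9, -0.2, -7.8]
grip_width: 7.1
```

Opening reads 7 mm, less than the 12 mm bar, so the fingers seem to hold the stem too close to the door. I'll re-open, back off about 10 mm and grip again.

Request:
carry_out(travel=[[0, 0, 0], [0, 0, 0], [0, 0, 0], [-0.9, 0, 0.2], [0, 0, 0]], rotation=[[0, 0, 0], [0, 0, 0], [0, 0, 0], [0.011, -0.011, 0], [0, 0, 0]], gripper=4)

```text
time_s: 6.08
ee_pos: [673.8, 65.4, 165.2]
eef_rot: [2.209, 2.22, 0.002]
force: [-0.3, -0.3, -0.1]
grip_width: 40.0
```

```bash
python3 - <<'E'
from h import *
s=st(); c=marks(["door_handle"],"wrist"); save(c,"w2")
E
```

```text
{'time_s': 6.075, 'q': [0.098, 0.484, 1.572, -0.008, 1.078, 0.097], 'ee_pos': [673.754, 65.41, 165.169], 'eef_rot': [2.209, 2.22, 0.002], 'force': [-0.342, -0.252, -0.097], 'grip_width': 40.045}
wrist door_handle 0.86 [678.  66. 157.] px 327 250
```

View pics/w2.png

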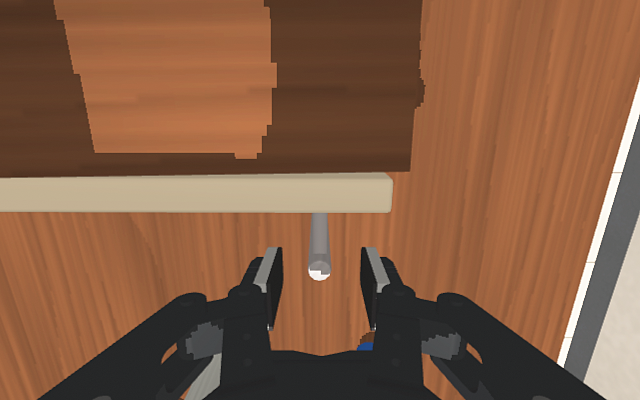

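The bar (top at px 319,270) is now between the pads (272 and 370), so I'll grip.

Request:
carry_out(travel=[[-0.2, 0, 0], [0, 0, 0], [0, 0, 0], [0, 0, 0], [0, 0, 0]], rotation=[[0, 0, 0], [0, 0, 0], [0, 0, 0], [0, 0, 0], [0, 0, 0]], gripper=0.5, newtons=60)

```text
time_s: 6.8
ee_pos: [672.7, 63.6, 165.4]
eef_rot: [2.21, 2.221, 0.001]
force: [-0.7, -0.5, 0.5]
grip_width: 8.1
```

Request:
carry_out(travel=[[-0.4, 0, 0], [-0.5, 0, 0], [-0.7, 0, 0], [-0.7, 0, 0]], rotation=[[0, 0, 0.02], [0, 0, 0.025], [0, 0, 0.035], [0, 0, 0.035]])

```text
time_s: 7.3
ee_pos: [669.5, 49.5, 165.3]
eef_rot: [-2.341, -2.088, -0.01]
force: [-5.0, 1.3, 5.6]
grip_width: 7.9
```

```bash
python3 - <<'E'
from h import *
s=st(); c=marks(["door_handle"],"wrist"); save(c,"w3")
for n in("top","side"):marks(["door_handle"],n)
E
```

```text
{'time_s': 7.3, 'q': [0.068, 0.478, 1.581, 0.009, 1.08, 0.178], 'ee_pos': [669.454, 49.504, 165.265], 'eef_rot': [-2.341, -2.088, -0.01], 'force': [-5.002, 1.311, 5.566], 'grip_width': 7.905}
wrist door_handle 0.61 [676.  54. 155.] px 331 240
top door_handle 0.9 [672.  49. 155.] px 250 142
side door_handle 0.58 [667.  55. 160.] px 247 228
```

View pics/w3.png

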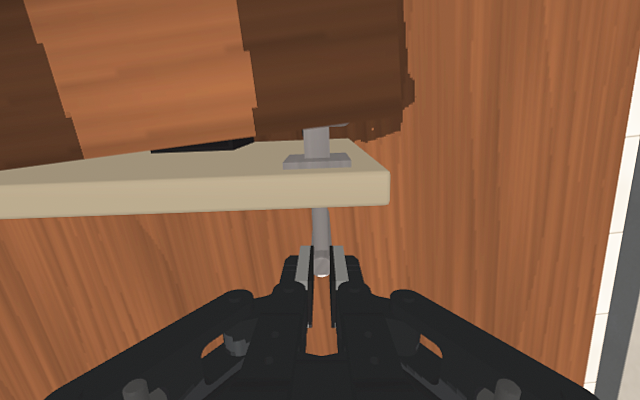

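The wrist view shows the door ajar (black rack edge at px 200,146) with the bar held between the pads (321,265). Now I'll swing it open along its arc.

Request:
carry_out(travel=[[-2.25, -0.56, 0], [-2.25, -0.56, 0], [-2.25, -0.56, 0], [-2.25, -0.56, 0], [-2.25, -0.56, 0]], rotation=[[0, 0, 0.12], [0, 0, 0.12], [0, 0, 0.12], [0, 0, 0.12], [0, 0, 0.12]])

```text
time_s: 8.22
ee_pos: [609.7, -46.0, 165.4]
eef_rot: [-2.867, -1.282, -0.027]
force: [2.6, 0.3, -0.3]
grip_width: 7.5
```

```bash
cat >> h.py <<'E'
def door(hx=481.5,hy=97.8):
    s=st(); M=R.from_rotvec(s["eef_rot"]).as_matrix(); p=s["ee_pos"]
    th=-np.arctan2(p[1]-hy,p[0]-hx)-np.arctan2(35,190)
    print("door ang %.3f radius %.1f tool y yaw %.3f toolz %s"%(th,np.hypot(p[0]-hx,p[1]-hy),np.arctan2(M[1,1],M[0,1]),M[:,2].round(3)))
E
python3 -c "
from h import *
door()"
```

```text
{'time_s': 8.225, 'q': [-0.083, 0.385, 1.729, 0.011, 1.012, 0.641], 'ee_pos': [609.737, -45.953, 165.362], 'eef_rot': [-2.867, -1.282, -0.027], 'force': [2.64, 0.33, -0.276], 'grip_width': 7.526}
door ang 0.660 radius 192.6 tool y yaw -0.730 toolz [ 0.015  0.008 -1.   ]
```

Request:
carry_out(travel=[[-2.25, -0.56, 0], [-2.25, -0.56, 0], [-2.25, -0.56, 0], [-2.25, -0.56, 0], [-2.25, -0.56, 0]], rotation=[[0, 0, 0.11], [0, 0, 0.11], [0, 0, 0.11], [0, 0, 0.11], [0, 0, 0.11]])

```text
time_s: 8.85
ee_pos: [507.9, -92.0, 165.3]
eef_rot: [3.111, 0.424, 0.051]
force: [1.7, 0.4, 3.5]
grip_width: 7.4
```

Request:
carry_out(travel=[[-2.25, -0.5, 0], [-2.25, -0.5, 0], [-1, -0.2, 0], [0, 0, 0], [0, 0, 0]], rotation=[[0, 0, 0.11], [0, 0, 0.11], [0, 0, 0.05], [0, 0, 0], [0, 0, 0]])

```text
time_s: 9.48
ee_pos: [452.7, -91.2, 165.3]
eef_rot: [-3.14, 0.015, -0.064]
force: [-1.2, 0.7, -1.0]
grip_width: 8.0
```

```bash
python3 -c "
from h import *
door()"
```

```text
{'time_s': 9.475, 'q': [-0.209, 0.151, 2.057, 0.012, 0.893, 1.363], 'ee_pos': [452.734, -91.241, 165.308], 'eef_rot': [-3.14, 0.015, -0.064], 'force': [-1.244, 0.683, -1.003], 'grip_width': 8.022}
door ang 1.540 radius 191.2 tool y yaw -1.580 toolz [ 0.041  0.001 -0.999]
```

Request:
carry_out(travel=[[0, 0, 0], [0, 0, 0], [0, 0, -5], [0, 0, -5], [0, 0, -5]], rotation=[[0, 0, 0], [0, 0, 0], [0, 0, 0], [0, -0.041, 0], [0, 0, 0]], gripper=4.5)

```text
time_s: 10.1
ee_pos: [448.3, -91.2, 315.7]
eef_rot: [-3.139, 0.012, 0.012]
force: [0.8, 0.4, -1.0]
grip_width: 44.9
```

Request:
carry_out(travel=[[3, 4.2, 0], [3, 4.2, 0], [3, 4.2, 0], [2.6, 3.8, 0], [0, 0, 0]], rotation=[[0, 0, 0], [0, 0, 0], [0, 0, 0], [0, 0, 0], [0, 0, 0]], gripper=8.5)

```text
time_s: 10.72
ee_pos: [571.1, -261.7, 321.3]
eef_rot: [3.142, -0.007, 0.008]
force: [0.2, -0.2, -0.1]
grip_width: 85.1
```

```bash
python3 - <<'E'
from h import *
door(); c=marks(["can_center"],"wrist"); save(c,"w4")
c=marks(["rack_floor","door_handle","door_hinge"],"top"); P=world(c)
# open door top edge
m=(P[:,2]>188)&(P[:,2]<205)&(P[:,0]>430)&(P[:,0]<530)&(P[:,1]>-140)&(P[:,1]<75)
Q=P[m]; print(len(Q), cv2.minAreaRect(Q[:,:2].astype(np.float32)) if len(Q)>5 else 0)
save(c,"t4")
marks(["rack_floor"],"side")
E
```

```text
{'time_s': 10.725, 'q': [-0.433, 0.283, 1.517, 0.002, 1.338, 1.142], 'ee_pos': [571.097, -261.692, 321.344], 'eef_rot': [3.142, -0.007, 0.008], 'force': [0.237, -0.166, -0.096], 'grip_width': 85.09}
door ang 1.144 radius 370.5 tool y yaw -1.575 toolz [ 0.005 -0.    -1.   ]
wrist can_center 0.87 [ 539. -160.   54.] px 250 193
wrist can_center 0.61 [ 576. -264.   81.] px 323 170
wrist can_center 0.61 [ 562. -356.   56.] px 390 177
top rack_floor 0.65 [528.   2.  15.] px 279 217
top door_handle 0.68 [530.   2.  17.] px 279 215
top door_handle 0.62 [454. -89. 157.] px 315 253
top door_hinge 0.47 [ 386. -390.    0.] px 445 282
830 ((493.9795837402344, -22.171409606933594), (15.021303176879883, 194.28781127929688), 1.8038933277130127)
side rack_floor 0.61 [532.   6.  17.] px 324 271
```

View pics/t4.png

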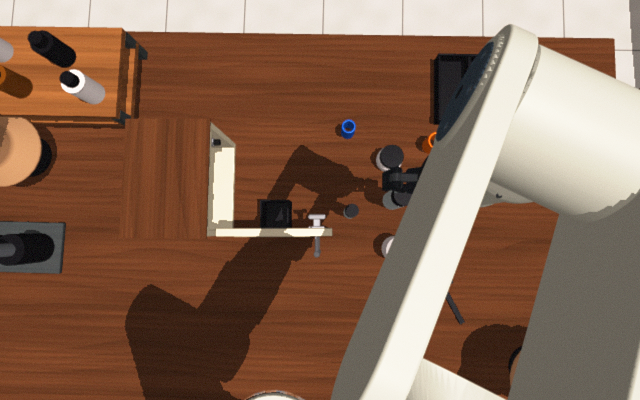

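The top view shows the door open at about 90° with the black rack at px (276,214), world about (531,4). Now I'll go down on the can.

Request:
carry_out(travel=[[0.2, 0, 5], [0, 0, 5], [0, 0, 5], [0, 0, 3], [0, 0, 0]], rotation=[[0, 0, 0], [0, 0, 0], [0, 0, 0], [0, 0, 0], [0, 0, 0]])

```text
time_s: 11.75
ee_pos: [573.9, -256.8, 141.6]
eef_rot: [3.139, 0.001, 0.018]
force: [1.2, 0.5, 0.2]
grip_width: 85.0
```

Request:
carry_out(travel=[[0, 0, 0], [0, 0, 0], [0, 0, 0], [0, 0, 0], [0, 0, 0]], rotation=[[0, 0, 0], [0, 0, 0], [0, 0, 0], [0, 0, 0], [0, 0, 0]], gripper=3.2, newtons=30)

```text
time_s: 12.38
ee_pos: [576.5, -257.7, 147.2]
eef_rot: [3.136, 0.002, 0.029]
force: [-0.1, 0.0, -2.3]
grip_width: 39.4
```

```bash
python3 - <<'E'
from h import *
door()
E
```

```text
{'time_s': 12.375, 'q': [-0.424, 0.433, 1.701, 0.003, 0.989, 1.144], 'ee_pos': [576.506, -257.654, 147.189], 'eef_rot': [3.136, 0.002, 0.029], 'force': [-0.077, 0.04, -2.316], 'grip_width': 39.383}
door ang 1.127 radius 367.9 tool y yaw -1.570 toolz [ 0.018 -0.006 -1.   ]
```

Request:
carry_out(travel=[[0, 0, -2], [0, 0, -4], [0, 0, -4], [0, 0, -4], [0, 0, 0]], rotation=[[0, 0, 0], [0, 0, 0], [0, 0, 0], [0, 0, 0], [0, 0, 0]])

```text
time_s: 13.0
ee_pos: [573.0, -256.6, 290.1]
eef_rot: [3.137, 0.002, 0.024]
force: [0.0, -0.0, -1.7]
grip_width: 39.6
```

```bash
python3 - <<'E'
from h import *
door(); c=marks(["can_center"],"side"); 
for d in manip.cut_out("can_center","side"):
    P=world(c,d["region"]); z=P[:,2]
    print(d["p"],np.percentile(P,[2,50,98],axis=0).round(0).tolist())
    for lo,hi in((130,180),(180,230),(230,270)):
        q=P[(z>lo)&(z<hi)]
        if len(q)>10: print(lo,len(q),np.median(q,axis=0).round(1))
E
```

```text
{'time_s': 13.0, 'q': [-0.425, 0.296, 1.566, 0.003, 1.264, 1.144], 'ee_pos': [572.992, -256.567, 290.133], 'eef_rot': [3.137, 0.002, 0.024], 'force': [0.027, -0.011, -1.711], 'grip_width': 39.613}
door ang 1.136 radius 366.0 tool y yaw -1.570 toolz [ 0.015 -0.004 -1.   ]
side can_center 0.95 [ 569. -255.  230.] px 342 115
side can_center 0.67 [ 562. -362.   55.] px 352 151
side can_center 0.6 [ 533. -161.   59.] px 344 203
0.56 [[549.0, -273.0, 147.0], [564.0, -239.0, 232.0], [592.0, -233.0, 311.0]]
130 210 [ 565.8 -239.4  163.5]
180 358 [ 564.3 -238.4  205.7]
230 311 [ 565.3 -238.   250.5]
0.54 [[549.0, -367.0, 3.0], [559.0, -346.0, 59.0], [576.0, -341.0, 113.0]]
0.53 [[511.0, -163.0, 11.0], [543.0, -147.0, 71.0], [555.0, -52.0, 183.0]]
0.17 [[431.0, -378.0, 1.0], [455.0, -248.0, 70.0], [492.0, -235.0, 126.0]]
```

Request:
carry_out(travel=[[-0.4, -3, 0], [-0.8, -5, 0], [-0.8, -5, 0], [-0.8, -5, 0], [-0.8, -5, 0]], rotation=[[0, 0, 0], [0, 0, 0], [0, 0, 0], [0, 0, 0], [0, 0, 0]])

```text
time_s: 13.78
ee_pos: [530.5, -22.0, 275.7]
eef_rot: [-3.14, 0.007, 0.006]
force: [0.6, -0.3, -1.2]
grip_width: 39.2
```

Request:
carry_out(travel=[[-0.3, -2, 0], [0, 0, 0], [0, 0, 0], [0, 0, 0]], rotation=[[0, 0, 0], [0, 0, 0], [0, 0, 0], [0, 0, 0]])

```text
time_s: 14.28
ee_pos: [524.4, 0.5, 271.0]
eef_rot: [-3.14, 0.002, 0.019]
force: [0.6, 0.2, -1.7]
grip_width: 39.6
```

```bash
cat > chk.py <<'E'
from h import *
import sys
door(); c=marks(["can_center","rack_floor"],"side"); w=marks(["can_center","rack_floor"],"wrist"); t=marks(["can_center","rack_floor"],"top")
P=world(c)
q=P[(abs(P[:,0]-531)<45)&(abs(P[:,1]-4)<45)&(P[:,2]>90)]
for lo in range(90,260,40):
    a=q[(q[:,2]>lo)&(q[:,2]<lo+40)]
    if len(a)>20: print(lo,len(a),np.percentile(a,[3,50,97],axis=0).round(0).tolist())
cv2.imwrite("pics/%s.png"%sys.argv[1],np.hstack([cv2.resize(c["color"][150:350,220:440],(400,364)),cv2.resize(w["color"],(400,364))])[:,:,::-1])
E
python3 chk.py p5
```

```text
{'time_s': 14.275, 'q': [-0.003, 0.159, 1.785, 0.001, 1.21, 1.569], 'ee_pos': [524.39, 0.502, 271.003], 'eef_rot': [-3.14, 0.002, 0.019], 'force': [0.601, 0.196, -1.668], 'grip_width': 39.553}
door ang 0.973 radius 106.3 tool y yaw -1.572 toolz [-0.012  0.001 -1.   ]
side can_center 0.88 [ 559. -360.   55.] px 353 151
side can_center 0.61 [523.   5. 208.] px 329 207
side can_center 0.56 [ 534. -162.   60.] px 344 202
side rack_floor 0.71 [528.   5.  17.] px 326 271
side rack_floor 0.65 [ 458. -266.   -0.] px 382 198
wrist can_center 0.86 [ 562. -355.   57.] px 624 144
wrist can_center 0.64 [526.  -4. 207.] px 328 215
wrist can_center 0.58 [ 539. -162.   51.] px 456 162
wrist rack_floor 0.72 [531.   8.  18.] px 316 164
wrist rack_floor 0.27 [455. -88. 158.] px 414 267
top can_center 0.79 [ 565. -361.   58.] px 440 203
top can_center 0.6 [ 669. -251.    2.] px 387 160
top can_center 0.46 [523.  -3. 210.] px 268 216
top rack_floor 0.67 [529.   3.  16.] px 279 216
130 264 [[507.0, 9.0, 131.0], [523.0, 18.0, 151.0], [544.0, 21.0, 169.0]]
170 597 [[487.0, -34.0, 172.0], [505.0, 17.0, 195.0], [540.0, 43.0, 208.0]]
210 393 [[501.0, 3.0, 211.0], [518.0, 19.0, 231.0], [544.0, 23.0, 249.0]]
250 375 [[501.0, -0.0, 251.0], [513.0, 19.0, 268.0], [537.0, 28.0, 289.0]]
```

View pics/p5.png

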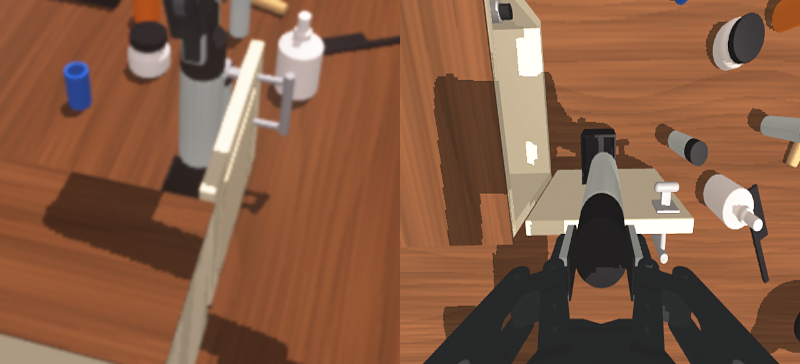

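The left crop shows the can hanging upright over the rack. The right (wrist) crop has it just short of the rack pocket (px 598,142). The networks put the rack about (5,6) mm from the can, so I'll correct by that and straighten.

Request:
carry_out(travel=[[0.5, -0.5, 0], [0, 0, 2.5], [0, 0, 0], [0, 0, 0]], rotation=[[0, 0.025, 0], [0, 0, 0], [0, 0, 0], [0, 0, 0]])

```text
time_s: 15.22
ee_pos: [531.4, 7.2, 247.5]
eef_rot: [-3.14, 0.0, -0.03]
force: [0.4, -1.3, -0.4]
grip_width: 39.7
```

```bash
python3 chk.py p6
```

```text
{'time_s': 15.225, 'q': [0.01, 0.174, 1.821, 0.002, 1.127, 1.58], 'ee_pos': [531.36, 7.206, 247.539], 'eef_rot': [-3.14, 0.0, -0.03], 'force': [0.395, -1.256, -0.39], 'grip_width': 39.661}
door ang 0.885 radius 103.4 tool y yaw -1.571 toolz [ 0.019  0.002 -1.   ]
side can_center 0.96 [532.   9. 183.] px 324 217
side can_center 0.87 [ 561. -358.   57.] px 352 151
side can_center 0.52 [ 537. -160.   59.] px 343 203
side rack_floor 0.92 [529.   3.  20.] px 326 269
wrist can_center 0.78 [ 542. -162.   50.] px 468 174
wrist can_center 0.38 [531.   7.  16.] px 322 178
wrist rack_floor 0.68 [531.   8.  18.] px 321 178
top can_center 0.68 [ 566. -363.   53.] px 441 203
top can_center 0.58 [ 542. -162.   52.] px 350 212
top can_center 0.45 [534.   6. 184.] px 266 211
top rack_floor 0.58 [528.   2.  14.] px 279 216
90 181 [[514.0, 11.0, 104.0], [531.0, 24.0, 118.0], [553.0, 27.0, 129.0]]
130 321 [[512.0, 7.0, 131.0], [528.0, 24.0, 150.0], [554.0, 28.0, 169.0]]
170 576 [[487.0, -34.0, 172.0], [514.0, 23.0, 196.0], [547.0, 43.0, 208.0]]
210 385 [[509.0, 10.0, 211.0], [525.0, 26.0, 229.0], [547.0, 30.0, 248.0]]
250 428 [[508.0, -13.0, 252.0], [520.0, 22.0, 268.0], [540.0, 42.0, 286.0]]
```

Request:
carry_out(travel=[[-0.2, 0.3, 0], [0, 0, 1.5], [-0.1, 0, 1.5], [0, 0, 0]], rotation=[[0, 0, 0], [0, 0, 0], [0, 0, 0], [0, 0, 0]])

```text
time_s: 16.18
ee_pos: [527.6, 3.7, 214.0]
eef_rot: [-3.14, 0.001, -0.027]
force: [-1.0, 0.4, -3.3]
grip_width: 39.5
```

```bash
python3 chk.py p7
```

```text
{'time_s': 16.175, 'q': [0.003, 0.204, 1.864, 0.002, 1.057, 1.574], 'ee_pos': [527.624, 3.696, 213.981], 'eef_rot': [-3.14, 0.001, -0.027], 'force': [-1.049, 0.417, -3.327], 'grip_width': 39.466}
door ang 0.933 radius 104.8 tool y yaw -1.572 toolz [ 0.017  0.002 -1.   ]
side can_center 0.87 [ 561. -360.   51.] px 352 153
side can_center 0.82 [529.   7. 151.] px 326 228
side can_center 0.43 [ 538. -162.   58.] px 342 202
side rack_floor 0.64 [ 667. -250.    5.] px 302 184
wrist can_center 0.94 [534.   1. 153.] px 325 214
wrist can_center 0.81 [ 544. -162.   53.] px 481 176
wrist rack_floor 0.62 [531.   6.  18.] px 320 182
top can_center 0.71 [ 565. -359.   55.] px 439 203
top can_center 0.61 [ 543. -162.   57.] px 350 211
top can_center 0.6 [531.   3. 156.] px 270 213
top rack_floor 0.82 [529.   3.  13.] px 279 216
90 210 [[515.0, 14.0, 91.0], [530.0, 22.0, 112.0], [549.0, 25.0, 128.0]]
130 299 [[507.0, 9.0, 131.0], [525.0, 22.0, 151.0], [546.0, 25.0, 169.0]]
170 583 [[487.0, -32.0, 172.0], [509.0, 21.0, 195.0], [543.0, 43.0, 208.0]]
210 409 [[504.0, -16.0, 211.0], [517.0, 18.0, 234.0], [537.0, 38.0, 248.0]]
250 120 [[512.0, -22.0, 250.0], [516.0, 31.0, 272.0], [531.0, 46.0, 289.0]]
```

View pics/p7.png

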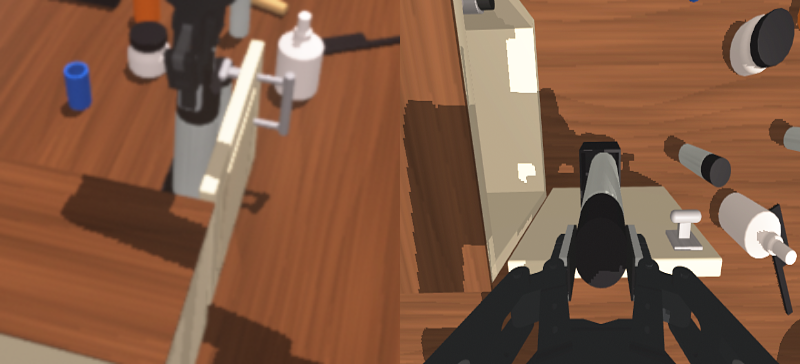

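The can foot appears to be in the pocket mouth (wrist crop px 600,155), and the forces are low. I'll lower gently.

Request:
carry_out(travel=[[0.1, 0, 1], [0, 0, 1], [0, 0, 0]], rotation=[[0, 0, 0], [0, 0, 0], [0, 0, 0]])

```text
time_s: 17.0
ee_pos: [530.3, 3.8, 194.7]
eef_rot: [-3.14, 0.001, -0.032]
force: [-0.0, -0.3, -2.1]
grip_width: 39.2
```

Request:
carry_out(travel=[[-0.05, 0, 1.2], [0, 0, 1.2], [0, 0, 0.3], [0, 0, 0]], rotation=[[0, 0, 0], [0, 0, 0], [0, 0, 0], [0, 0, 0]])

```text
time_s: 17.5
ee_pos: [530.1, 3.8, 165.2]
eef_rot: [-3.14, 0.001, -0.031]
force: [0.1, -0.3, -1.3]
grip_width: 39.5
```

Request:
carry_out(travel=[[0, 0, 0.3], [0, 0, 0.2], [0, 0, 0]], rotation=[[0, 0, 0], [0, 0, 0], [0, 0, 0]])

```text
time_s: 17.88
ee_pos: [533.3, 3.8, 162.8]
eef_rot: [-3.14, 0.001, -0.041]
force: [-0.1, 0.4, -2.5]
grip_width: 39.2
```

Request:
carry_out(travel=[[-0.2, 0, 0.4], [0, 0, 0.3], [0, 0, 0]], rotation=[[0, -0.02, 0], [0, 0, 0], [0, 0, 0]])

```text
time_s: 18.25
ee_pos: [538.7, 3.6, 162.5]
eef_rot: [-3.14, 0.001, -0.033]
force: [-1.7, 0.5, -2.1]
grip_width: 39.3
```

Request:
carry_out(travel=[[0, 0, 0], [0, 0, 0], [0, 0, 0], [0, 0, 0]], rotation=[[0, 0, 0], [0, 0, 0], [0, 0, 0], [0, 0, 0]], gripper=6.5)

```text
time_s: 18.75
ee_pos: [538.1, 3.6, 161.8]
eef_rot: [-3.14, 0.001, -0.031]
force: [0.7, -0.1, -0.6]
grip_width: 64.9
```

```bash
python3 chk.py p8
```

```text
{'time_s': 18.75, 'q': [0.003, 0.281, 1.893, 0.001, 0.948, 1.574], 'ee_pos': [538.08, 3.569, 161.843], 'eef_rot': [-3.14, 0.001, -0.031], 'force': [0.677, -0.124, -0.584], 'grip_width': 64.913}
door ang 0.848 radius 109.9 tool y yaw -1.571 toolz [ 0.02   0.001 -1.   ]
side can_center 0.89 [538.   2.  99.] px 322 243
side can_center 0.77 [ 534. -161.   59.] px 344 203
side can_center 0.56 [ 564. -359.   58.] px 352 150
wrist can_center 0.62 [ 540. -163.   54.] px 511 202
top can_center 0.71 [ 537. -162.   55.] px 350 214
top can_center 0.6 [ 564. -359.   57.] px 439 204
top can_center 0.55 [535.   2.  99.] px 274 212
top rack_floor 0.57 [531.   1.  16.] px 280 215
90 264 [[515.0, 5.0, 92.0], [532.0, 20.0, 113.0], [553.0, 24.0, 129.0]]
130 241 [[514.0, 2.0, 131.0], [525.0, 19.0, 146.0], [549.0, 23.0, 169.0]]
170 569 [[487.0, -34.0, 174.0], [519.0, 6.0, 194.0], [542.0, 47.0, 203.0]]
210 120 [[519.0, -32.0, 213.0], [525.0, 37.0, 240.0], [530.0, 47.0, 250.0]]
250 326 [[516.0, -9.0, 252.0], [526.0, 32.0, 274.0], [553.0, 47.0, 289.0]]
```

View pics/p8.png

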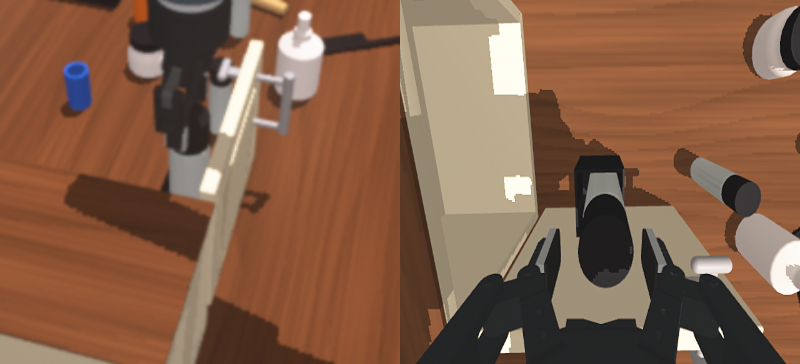

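The can stands upright in the rack (centre z about 99, as expected), and the fingers are clear on both sides in the wrist crop. I'll retreat up and go back over the handle.

Request:
carry_out(travel=[[0, 0, 0], [0, 0, -3], [0, 0, -5], [0, 0, -5], [0, 0, 0]], rotation=[[0, 0, 0], [0, 0, 0], [0, 0, 0], [0, -0.02, 0], [0, 0, 0]])

```text
time_s: 19.82
ee_pos: [535.1, 3.4, 295.3]
eef_rot: [-3.14, 0.001, 0.003]
force: [0.2, -0.0, 0.0]
grip_width: 65.5
```

Request:
carry_out(travel=[[-2.8, 3.2, -1], [-2.8, 3.2, 0], [-2.8, 3.2, 0], [0, 0, 0], [0, 0, 0]], rotation=[[0, 0, 0], [0, 0, 0], [0, 0, 0], [0, 0, 0], [0, 0, 0]], gripper=4.5)

```text
time_s: 20.45
ee_pos: [448.0, -94.3, 302.5]
eef_rot: [-3.14, -0.0, 0.007]
force: [-1.4, 0.1, -0.1]
grip_width: 44.9
```

```bash
python3 - <<'E'
from h import *
door()
for n in("wrist","top","side"): marks(["door_handle","can_center"],n)
E
```

```text
{'time_s': 20.45, 'q': [-0.211, 0.015, 1.875, 0.001, 1.257, 1.359], 'ee_pos': [448.017, -94.303, 302.454], 'eef_rot': [-3.14, -0.0, 0.007], 'force': [-1.399, 0.087, -0.064], 'grip_width': 44.916}
door ang 1.561 radius 195.0 tool y yaw -1.571 toolz [-0.004  0.002 -1.   ]
wrist door_handle 0.97 [457. -88. 159.] px 315 182
wrist can_center 0.71 [ 562. -357.   57.] px 541 78
wrist can_center 0.71 [ 543. -164.   51.] px 378 95
wrist can_center 0.56 [533.  -2.  97.] px 239 102
top can_center 0.75 [534.  -2. 101.] px 276 212
top can_center 0.73 [ 736. -151.   -1.] px 346 132
top can_center 0.72 [ 542. -163.   54.] px 351 211
side door_handle 0.58 [447. -86. 163.] px 379 200
side can_center 0.8 [ 563. -361.   55.] px 352 151
side can_center 0.69 [537.   2. 101.] px 323 243
side can_center 0.67 [ 538. -163.   58.] px 342 202
```

Request:
carry_out(travel=[[0.5, -0.4, 4], [0, 0, 4], [0, 0, 4], [0, 0, 1.6], [0, 0, 0]], rotation=[[0, 0, 0], [0, 0, 0], [0, 0, 0], [0, 0, 0], [0, 0, 0]])

```text
time_s: 21.52
ee_pos: [454.7, -89.6, 164.1]
eef_rot: [-3.141, -0.004, 0.001]
force: [-0.7, -0.1, 0.1]
grip_width: 45.0
```

Request:
carry_out(travel=[[0, 0, 0], [0, 0, 0], [0, 0, 0], [0, 0, 0], [0, 0, 0]], rotation=[[0, 0, 0], [0, 0, 0], [0, 0, 0], [0, 0, 0], [0, 0, 0]], gripper=0.5, newtons=60)

```text
time_s: 22.15
ee_pos: [455.3, -90.6, 165.8]
eef_rot: [3.14, 0.005, 0.002]
force: [0.7, -2.2, -8.2]
grip_width: 7.6
```

Request:
carry_out(travel=[[0.8, 0.12, 0], [1.5, 0.22, 0], [1.5, 0.22, 0], [1.5, 0.22, 0], [1.5, 0.22, 0]], rotation=[[0, 0, -0.04], [0, 0, -0.08], [0, 0, -0.08], [0, 0, -0.08], [0, 0, -0.08]])

```text
time_s: 22.78
ee_pos: [521.7, -88.5, 165.7]
eef_rot: [-3.084, -0.581, 0.008]
force: [-1.4, 1.2, -2.4]
grip_width: 8.0
```

```bash
python3 - <<'E'
from h import *
door()
marks(["can_center"],"side")
E
```

```text
{'time_s': 22.775, 'q': [-0.172, 0.276, 1.89, 0.002, 0.981, 1.025], 'ee_pos': [521.725, -88.467, 165.677], 'eef_rot': [-3.084, -0.581, 0.008], 'force': [-1.365, 1.222, -2.387], 'grip_width': 8.014}
door ang 1.176 radius 190.6 tool y yaw -1.198 toolz [-0.005  0.003 -1.   ]
side can_center 0.61 [566.  27.  99.] px 304 250
side can_center 0.57 [ 562. -359.   53.] px 352 152
```

Request:
carry_out(travel=[[1.5, 0.22, 0], [1.5, 0.22, 0], [1.5, 0.22, 0], [1.5, 0.22, 0], [1.5, 0.22, 0]], rotation=[[0, 0, -0.08], [0, 0, -0.08], [0, 0, -0.08], [0, 0, -0.08], [0, 0, -0.08]])

```text
time_s: 23.5
ee_pos: [589.5, -59.8, 165.7]
eef_rot: [-2.905, -1.179, 0.011]
force: [-2.0, -0.7, -2.6]
grip_width: 7.6
```

Request:
carry_out(travel=[[1.5, 0.22, 0], [1.5, 0.22, 0], [1.5, 0.22, 0], [1.5, 0.22, 0], [1.5, 0.22, 0]], rotation=[[0, 0, -0.08], [0, 0, -0.08], [0, 0, -0.08], [0, 0, -0.08], [0, 0, -0.08]])

```text
time_s: 24.12
ee_pos: [641.9, -7.5, 165.8]
eef_rot: [-2.612, -1.734, 0.013]
force: [-0.4, -1.5, -3.8]
grip_width: 7.7
```

```bash
python3 - <<'E'
from h import *
door()
E
```

```text
{'time_s': 24.125, 'q': [-0.014, 0.442, 1.64, 0.0, 1.071, 0.384], 'ee_pos': [641.874, -7.499, 165.774], 'eef_rot': [-2.612, -1.734, 0.013], 'force': [-0.401, -1.531, -3.796], 'grip_width': 7.686}
door ang 0.399 radius 191.9 tool y yaw -0.399 toolz [-0.01  0.   -1.  ]
```

Request:
carry_out(travel=[[1.5, 0.22, 0], [1.5, 0.22, 0], [1.2, 0.18, 0], [0, 0, 0]], rotation=[[0, 0, -0.08], [0, 0, -0.08], [0, 0, -0.065], [0, 0, 0]])

```text
time_s: 24.62
ee_pos: [661.6, 30.3, 165.8]
eef_rot: [-2.403, -2.017, 0.011]
force: [2.3, 0.4, -6.1]
grip_width: 8.0
```

```bash
python3 - <<'E'
from h import *
door()
E
```

```text
{'time_s': 24.625, 'q': [0.044, 0.47, 1.593, -0.001, 1.087, 0.219], 'ee_pos': [661.591, 30.279, 165.826], 'eef_rot': [-2.403, -2.017, 0.011], 'force': [2.268, 0.364, -6.069], 'grip_width': 8.018}
door ang 0.177 radius 192.3 tool y yaw -0.175 toolz [-0.008 -0.001 -1.   ]
```

Request:
carry_out(travel=[[0.5, 0.09, 0], [0.5, 0.09, 0], [0.4, 0.07, 0], [0, 0, 0]], rotation=[[0, 0, -0.027], [0, 0, -0.027], [0, 0, -0.02], [0, 0, 0]])

```text
time_s: 25.12
ee_pos: [666.1, 43.3, 165.8]
eef_rot: [-2.327, -2.104, 0.011]
force: [2.5, 0.6, -5.1]
grip_width: 7.9
```

Request:
carry_out(travel=[[0.3, 0.05, 0], [0.3, 0.05, 0]], rotation=[[0, 0, -0.015], [0, 0, -0.015]])

```text
time_s: 25.38
ee_pos: [667.8, 49.0, 165.8]
eef_rot: [-2.294, -2.141, 0.011]
force: [1.8, -1.9, -5.7]
grip_width: 7.7
```

Request:
carry_out(travel=[[0.3, 0.05, 0], [0.3, 0.05, 0]], rotation=[[0, 0, -0.015], [0, 0, -0.015]])

```text
time_s: 25.62
ee_pos: [669.4, 55.3, 165.8]
eef_rot: [-2.26, -2.177, 0.011]
force: [1.8, -1.1, -5.8]
grip_width: 7.7
```

Request:
carry_out(travel=[[0.25, 0.04, 0]], rotation=[[0, 0, -0.013]])

```text
time_s: 25.75
ee_pos: [669.8, 57.3, 165.8]
eef_rot: [-2.245, -2.194, 0.012]
force: [0.5, -6.9, -5.2]
grip_width: 7.7
```

Request:
carry_out(travel=[[0.25, 0.03, 0]], rotation=[[0, 0, -0.01]])

```text
time_s: 25.88
ee_pos: [670.0, 58.4, 165.7]
eef_rot: [-2.233, -2.207, 0.016]
force: [1.9, -9.2, -4.7]
grip_width: 7.9
```

Request:
carry_out(travel=[[0.25, 0.02, 0]], rotation=[[0, 0, -0.01]])

```text
time_s: 26.0
ee_pos: [670.1, 59.0, 165.7]
eef_rot: [2.222, 2.22, -0.02]
force: [2.8, -9.8, -5.2]
grip_width: 7.7
```

Request:
carry_out(travel=[[0.35, 0.02, 0]], rotation=[[0, 0, 0]])

```text
time_s: 26.12
ee_pos: [670.4, 60.1, 165.7]
eef_rot: [2.219, 2.219, -0.024]
force: [4.7, -13.5, -5.5]
grip_width: 7.8
```

```bash
python3 - <<'E'
from h import *
door()
for n in("top","side"):
    c=manip.capture(n);P=world(c)
    m=(P[:,0]>480)&(P[:,0]<720)&(P[:,1]>70)&(P[:,1]<125)&(P[:,2]>20)&(P[:,2]<185)
    Q=P[m]
    if len(Q)>50:
      for _ in range(4):
        A=np.c_[Q[:,0],np.ones(len(Q))]; k,b=np.linalg.lstsq(A,Q[:,1],rcond=None)[0]
        r=Q[:,1]-A@[k,b]; Q=Q[abs(r)<max(2.5*np.median(abs(r)),3)]
      print(n,len(Q),"k %.4f y500 %.1f y690 %.1f"%(k,k*500+b,k*690+b),np.percentile(Q[:,0],[1,99]))
    T=P[(P[:,2]>186)&(P[:,2]<197.5)&(P[:,0]>690)&(P[:,0]<705)&(P[:,1]>85)&(P[:,1]<125)]
    if len(T): print(n,"door top edge near free end",len(T),np.percentile(T[:,1],[2,50,98]))
c=manip.capture("wrist"); save(c,"w9")
E
```

```text
{'time_s': 26.125, 'q': [0.094, 0.487, 1.566, -0.014, 1.098, 0.1], 'ee_pos': [670.371, 60.137, 165.703], 'eef_rot': [2.219, 2.219, -0.024], 'force': [4.703, -13.474, -5.525], 'grip_width': 7.823}
door ang 0.015 radius 192.6 tool y yaw -0.000 toolz [-0.009 -0.013 -1.   ]
top 1278 k -0.0619 y500 97.1 y690 85.3 [484.67895512 664.29505217]
side 169 k -0.2157 y500 108.7 y690 67.7 [481.66430236 680.19930976]
side door top edge near free end 59 [ 90.62428447 101.57428819 105.80086082]
```

View pics/w9.png

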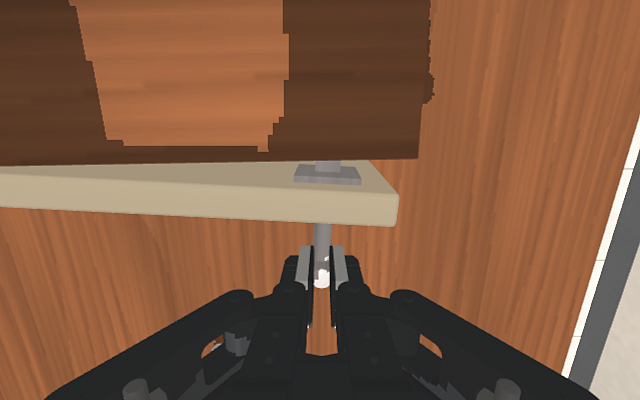

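The wrist view shows the door still about 12 mm ajar (catch at px 327,170) and the bar sliding towards the pad edge. The grip is slipping, so this isn't home yet. I'll release and push on the bar from outside with closed fingers.

Request:
carry_out(travel=[[0, 0, 0], [0, 0, 0], [-2, 0, 0], [-2.5, 0, 0], [0, 0, 0]], rotation=[[0, 0, 0], [0, 0, 0], [0.009, 0.013, 0], [0, 0, 0], [0, 0, 0]], gripper=4)

```text
time_s: 26.9
ee_pos: [670.4, 16.8, 168.3]
eef_rot: [-2.208, -2.214, 0.016]
force: [-0.2, 0.2, -0.4]
grip_width: 39.9
```

Request:
carry_out(travel=[[0, 0, 0], [0, 0, 0], [0, 0, 0], [0.8, 0, 0]], rotation=[[0, 0, 0], [0, 0, 0], [0, 0, 0], [0, 0, 0]], gripper=0)

```text
time_s: 27.4
ee_pos: [670.4, 27.3, 168.9]
eef_rot: [-2.207, -2.215, 0.014]
force: [-0.3, -0.1, 0.3]
grip_width: 0.0
```

```bash
cat > face.py <<'E'
from h import *
door(); c=marks(["door_handle"],"wrist"); c=manip.capture("top");P=world(c)
Q=P[(P[:,0]>480)&(P[:,0]<720)&(P[:,1]>70)&(P[:,1]<125)&(P[:,2]>20)&(P[:,2]<185)]
for _ in range(4):
    A=np.c_[Q[:,0],np.ones(len(Q))]; k,b=np.linalg.lstsq(A,Q[:,1],rcond=None)[0]
    r=Q[:,1]-A@[k,b]; Q=Q[abs(r)<max(2.5*np.median(abs(r)),3)]
print(len(Q),"k %.4f (was .0025) y500 %.1f y690 %.1f"%(k,k*500+b,k*690+b),np.percentile(Q[:,0],[1,99]))
E
python3 face.py
```

```text
{'time_s': 27.4, 'q': [0.036, 0.484, 1.563, 0.005, 1.111, 0.03], 'ee_pos': [670.409, 27.313, 168.853], 'eef_rot': [-2.207, -2.215, 0.014], 'force': [-0.337, -0.097, 0.347], 'grip_width': 0.037}
door ang 0.175 radius 201.6 tool y yaw 0.004 toolz [-0.017  0.004 -1.   ]
wrist door_handle 0.73 [676.  51. 162.] px 331 211
51 k -0.0722 (was .0025) y500 132.4 y690 118.7 [659.25504294 696.44513898]
```

Request:
carry_out(travel=[[0.4, 0.1, 0.3], [0.2, 0, 0]], rotation=[[0, 0, 0], [0, 0, 0]])

```text
time_s: 27.8
ee_pos: [671.4, 34.0, 165.5]
eef_rot: [-2.206, -2.216, 0.015]
force: [0.1, -2.0, -2.0]
grip_width: -0.3
```

Request:
carry_out(travel=[[0.2, 0, 0], [0.2, 0, 0]], rotation=[[0, 0, 0], [0, 0, 0]])

```text
time_s: 28.05
ee_pos: [671.8, 35.6, 165.4]
eef_rot: [-2.208, -2.219, 0.019]
force: [0.6, -9.2, 0.7]
grip_width: 0.6
```

Request:
carry_out(travel=[[0.3, 0, 0]], rotation=[[0, 0, 0]])

```text
time_s: 28.18
ee_pos: [672.0, 36.4, 165.5]
eef_rot: [-2.209, -2.221, 0.022]
force: [0.8, -10.9, -0.7]
grip_width: 0.2
```

Request:
carry_out(travel=[[0.35, 0, 0]], rotation=[[0, 0, 0]])

```text
time_s: 28.3
ee_pos: [672.3, 37.4, 165.5]
eef_rot: [-2.212, -2.224, 0.026]
force: [1.2, -12.4, -0.7]
grip_width: -0.2
```

Request:
carry_out(travel=[[0.35, 0, 0], [0.3, 0, 0]], rotation=[[0, 0.01, 0], [0, 0.01, 0]])

```text
time_s: 28.55
ee_pos: [672.6, 38.7, 165.4]
eef_rot: [-2.206, -2.218, 0.012]
force: [0.2, -12.3, -1.1]
grip_width: -0.3
```

Request:
carry_out(travel=[[0.35, 0, 0], [0.35, 0, 0]], rotation=[[0, 0.005, 0], [0, 0.005, 0]])

```text
time_s: 28.8
ee_pos: [672.9, 39.7, 165.3]
eef_rot: [-2.205, -2.217, 0.01]
force: [0.8, -12.7, -0.7]
grip_width: 0.0
```

```bash
python3 - <<'E'
from h import *
door(); marks(["door_handle"],"wrist"); marks(["door_handle"],"side"); c=manip.capture("wrist"); save(c,"w10")
P=world(c)
# door outer-face top strip: points on door top z~190-197 -> front edge y vs x
for x in range(560,705,20):
    a=P[(abs(P[:,0]-x)<8)&(P[:,2]>190)&(P[:,2]<198)&(P[:,1]>60)&(P[:,1]<130)]
    if len(a)>10: print(x,len(a),np.percentile(a[:,1],[3,97]).round(1))
E
```

```text
{'time_s': 28.8, 'q': [0.053, 0.491, 1.561, 0.007, 1.105, 0.045], 'ee_pos': [672.863, 39.663, 165.338], 'eef_rot': [-2.205, -2.217, 0.01], 'force': [0.812, -12.691, -0.65], 'grip_width': 0.005}
door ang 0.113 radius 200.0 tool y yaw 0.005 toolz [-0.015  0.006 -1.   ]
wrist door_handle 0.98 [674.  58. 159.] px 323 221
side door_handle 0.58 [668.  60. 162.] px 245 229
side door_handle 0.33 [ 460. -268.    5.] px 382 196
560 1594 [ 97.  111.3]
580 1601 [ 96.  110.6]
600 1605 [ 95.2 116.9]
620 1586 [ 94.2 108.6]
640 1598 [ 93.3 108. ]
660 1587 [ 92.5 107. ]
680 1601 [ 91.6 106. ]
700 1063 [ 90.9 105.1]
```

The wrist depth shows the door still about 0.045 rad open and creeping in over the catch at about 12 N. I'll continue in small steps.

Request:
carry_out(travel=[[0.35, 0, 0], [0.35, 0, 0]], rotation=[[0, 0.005, 0], [0, 0.005, 0]])

```text
time_s: 29.3
ee_pos: [673.1, 40.6, 165.3]
eef_rot: [-2.205, -2.216, 0.008]
force: [1.1, -12.9, -0.4]
grip_width: -0.0
```

Request:
carry_out(travel=[[0.35, 0, 0], [0.35, 0, 0]], rotation=[[0, 0.005, 0], [0, 0.005, 0]])

```text
time_s: 29.55
ee_pos: [673.4, 41.7, 165.3]
eef_rot: [-2.205, -2.216, 0.006]
force: [1.0, -12.0, -1.6]
grip_width: 0.0
```

Request:
carry_out(travel=[[0.35, 0, 0], [0.35, 0, 0]], rotation=[[0, 0.005, 0], [0, 0.005, 0]])

```text
time_s: 29.8
ee_pos: [673.8, 43.5, 165.3]
eef_rot: [-2.204, -2.214, 0.003]
force: [2.2, -9.6, -1.8]
grip_width: 0.3
```

Request:
carry_out(travel=[[0.3, 0, 0], [0.3, 0, 0]], rotation=[[0, 0.003, 0], [0, 0.003, 0]])

```text
time_s: 30.05
ee_pos: [674.4, 45.8, 165.3]
eef_rot: [-2.205, -2.213, 0.0]
force: [2.4, -5.5, -1.6]
grip_width: -0.3
```

Force is falling, so the door is over the hump. One small step, then look.

Request:
carry_out(travel=[[0.15, 0, 0]], rotation=[[0, 0, 0]])

```text
time_s: 30.18
ee_pos: [674.6, 46.5, 165.3]
eef_rot: [-2.206, -2.214, 0.001]
force: [0.9, -4.8, -0.9]
grip_width: -0.3
```

```bash
cat > edge.py <<'E'
from h import *
door(); c=manip.capture("wrist"); P=world(c)
o=[]
for x in range(540,705,20):
    a=P[(abs(P[:,0]-x)<8)&(P[:,2]>190)&(P[:,2]<198)&(P[:,1]>60)&(P[:,1]<130)]
    if len(a)>10: o.append((x,np.percentile(a[:,1],3)))
o=np.array(o); print(o.round(1).tolist(),np.polyfit(o[:,0],o[:,1],1)); marks(["door_handle"],"wrist")
E
python3 edge.py
```

```text
{'time_s': 30.175, 'q': [0.06, 0.493, 1.558, 0.014, 1.103, 0.051], 'ee_pos': [674.581, 46.523, 165.304], 'eef_rot': [-2.206, -2.214, 0.001], 'force': [0.868, -4.84, -0.892], 'grip_width': -0.257}
door ang 0.077 radius 199.8 tool y yaw 0.004 toolz [-0.012  0.011 -1.   ]
[[540.0, 99.6], [560.0, 99.8], [580.0, 99.6], [600.0, 99.6], [620.0, 99.3], [640.0, 99.2], [660.0, 99.2], [680.0, 98.9], [700.0, 98.8]] [-6.15462207e-03  1.03143855e+02]
wrist door_handle 0.73 [677.  67. 158.] px 325 217
```

Request:
carry_out(travel=[[0.15, 0, 0], [0.15, 0, 0]], rotation=[[0, 0, 0], [0, 0, 0]])

```text
time_s: 30.58
ee_pos: [674.8, 47.5, 165.3]
eef_rot: [-2.207, -2.216, 0.004]
force: [1.4, -9.1, -0.4]
grip_width: -0.3
```

Force is rising again, so the door is on the buffer. I'll back off and check that it holds.

Request:
carry_out(travel=[[-0.5, 0, 0], [-2, 0, 0], [-3, 0, 0], [0, 0, -2], [0, 0, -4]], rotation=[[0, 0, 0], [0, 0, 0], [0, 0, 0], [0, 0, 0], [0, 0, 0]])

```text
time_s: 31.2
ee_pos: [673.3, -10.2, 223.7]
eef_rot: [-2.202, -2.211, 0.008]
force: [0.0, -0.6, 0.2]
grip_width: -0.0
```

```bash
python3 edge.py; python3 face.py; python3 - <<'E'
from h import *
for n in("top","side"): marks(["pump","jar","comb","brush","curler_a"],n)
c=manip.capture("wrist"); d=manip.capture("top")
cv2.imwrite("pics/end.png",np.hstack([cv2.resize(c["color"],(400,300)),cv2.resize(d["color"],(400,300))])[:,:,::-1])
E
```

```text
{'time_s': 31.2, 'q': [-0.023, 0.439, 1.507, 0.011, 1.215, -0.031], 'ee_pos': [673.305, -10.169, 223.695], 'eef_rot': [-2.202, -2.211, 0.008], 'force': [0.033, -0.635, 0.152], 'grip_width': -0.003}
door ang 0.331 radius 220.1 tool y yaw 0.004 toolz [-0.019  0.011 -1.   ]
[[540.0, 99.7], [560.0, 99.5], [580.0, 99.5], [600.0, 99.4], [620.0, 99.4], [640.0, 99.3], [660.0, 99.3], [680.0, 99.1], [700.0, 99.1]] [-3.14535018e-03  1.01310217e+02]
{'time_s': 31.35, 'q': [-0.022, 0.435, 1.504, 0.011, 1.213, -0.031], 'ee_pos': [676.001, -9.831, 227.36], 'eef_rot': [-2.206, -2.216, -0.001], 'force': [-0.184, 0.045, -0.732], 'grip_width': 0.192}
door ang 0.323 radius 222.3 tool y yaw 0.005 toolz [-0.01   0.011 -1.   ]
wrist door_handle 0.67 [678.  68. 161.] px 326 109
632 k 0.0233 (was .0025) y500 93.7 y690 98.1 [616.93276068 701.45871557]
top jar 0.62 [ 670. -253.    0.] px 388 160
top comb 0.17 [ 602. -447.   -0.] px 469 190
top brush 0.73 [ 598. -446.    2.] px 469 192
top curler_a 0.75 [ 710. -354.   -0.] px 430 145
top curler_a 0.45 [ 738. -152.   -2.] px 347 132
side pump 0.58 [ 457. -269.    2.] px 383 196
side jar 0.94 [ 664. -248.    3.] px 303 186
side comb 0.86 [ 381. -389.    3.] px 419 172
side comb 0.6 [ 601. -446.    1.] px 345 146
side brush 0.87 [ 602. -449.   -0.] px 345 146
side curler_a 0.54 [ 733. -152.    5.] px 264 205
side curler_a 0.52 [ 703. -352.    1.] px 301 159
```

View pics/end.png

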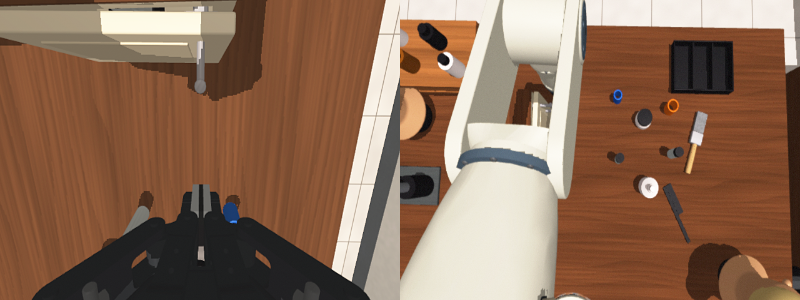

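The door stays shut with nothing touching it, and the other things are where they were. To be sure it is home, I'll repeat the earlier wrist view (w1, taken with the door latched) from the same pose and compare.

Request:
carry_out(travel=[[0, 0, -4], [2, 0, -4], [3, -0.2, 0], [2.7, -0.2, 0], [0, 0, 0]], rotation=[[0, 0, 0], [0, 0, 0], [0, 0, 0], [0.005, 0.01, 0.01], [0, 0, 0]])

```text
time_s: 32.83
ee_pos: [671.2, 67.8, 307.4]
eef_rot: [-2.208, -2.193, -0.0]
force: [-0.2, -0.5, -0.7]
grip_width: -0.2
```

```bash
python3 - <<'E'
from h import *
s=st(); c=manip.capture("wrist"); save(c,"w12")
M=R.from_rotvec(s["eef_rot"]).as_matrix(); print("yaw",np.arctan2(M[1,1],M[0,1]), "was", (lambda m:np.arctan2(m[1,1],m[0,1]))(R.from_rotvec([2.227,2.216,.01]).as_matrix()))
for n in("w1","w12"):
    g=cv2.imread("pics/%s.png"%n).astype(float); y=g[:,:,0]  # cream vs wood in blue
    f=[];k=[]
    for u in range(120,255,5):
        col=cv2.GaussianBlur(y,(1,5),0)[130:200,u]; d=np.diff(col)
        f.append((u,130+np.argmin(d))); k.append((u,130+np.argmax(d)))
    for nm,a in(("front",f),("back",k)):
        a=np.array(a,float); a=a[abs(a[:,1]-np.median(a[:,1]))<6]; p=np.polyfit(a[:,0],a[:,1],1); print(n,nm,len(a),"slope %.4f at200 %.1f"%(p[0],np.polyval(p,200)))
E
```

```text
{'time_s': 32.825, 'q': [0.087, 0.381, 1.409, 0.023, 1.37, 0.088], 'ee_pos': [671.204, 67.813, 307.399], 'eef_rot': [-2.208, -2.193, -0.0], 'force': [-0.168, -0.504, -0.69], 'grip_width': -0.248}
yaw -0.00632863350538859 was -0.004961725909616667
w1 front 27 slope -0.0044 at200 167.8
w1 back 27 slope -0.0024 at200 149.7
w12 front 27 slope -0.0000 at200 167.0
w12 back 20 slope -0.0044 at200 156.7
```

```bash
python3 -c "
from station import manip
print(manip.close_job())"
```

```text
the job is handed in; nothing more can be done
None
```

The door was opened, the can stood in the rack and the door pushed shut past the catch. I handed the job in at about 33 s of the 72 s allowed; no verdict was reported.

**What I did**
- **Opening:** I gripped the handle and swung the door to about 1.54 rad. The first grip caught the stem, so I opened the fingers and took it again on the bar.
- **Can:** I set the tallest of the three cans in the rack. Before closing, two or three cameras at a time put its centre at 97–101 mm above the table (98.5 expected), 3–7 mm from the rack's middle.
- **Closing:** I swung the door back by the handle, but the grip slipped at the catch with the door about 12 mm short of home. I let go and pushed on the bar from outside with closed fingers. The force peaked near 13 N, fell to about 5 N over the hump, then rose to 9 N on the buffer, where I backed off.

**Last checks**
- **Door:** it stayed shut with nothing touching it. A repeat of the early wrist view agreed with the starting, latched state to about 0.003–0.004 rad, roughly 0.7 mm at the handle. I could not read the buffer itself, so the latch is inferred from that and from the force.
- **Failed check:** the final fit of the door face from the top camera (slope 0.023 against 0.0025 before) disagreed. The arm was blocking most of that view, so I did not rely on it.
- **Can:** it is out of sight behind the shut door. It was last seen in the rack at 1.18 rad.
- **Other things:** the networks found the pump, jar, comb, brush and curlers within about 6 mm of where they started.

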